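# Show the round-headed plaster cast to the inspection camera

### The arm

A 6-joint arm with a two-finger parallel gripper is mounted at the origin on the work surface. World frame = base frame: x ahead of the robot, y to its left, z up, the work surface at z = 0. Lengths are in mm, angles in rad, forces in N, time in s.
With the tool pointing down it reaches from about 325 to 775 mm from the base axis. Payload 5.5 kg.
Tool frame: the origin (TCP) lies midway between the tips of the shut fingers; the grasp point (between the pads) lies 19 mm behind it (robot.hold_point_z is the distance from the TCP to the grasp point, in mm); z points along the fingers, y is the line along which they close (so a half turn about z gives the same grasp; the last joint's range is limited). The gripper opens to 85 mm and grips with 20 to 120 N. Pads are 22 mm wide; open, the fingers measure 114 mm over their backs; the gripper's body (76 mm by 85 mm) begins 54 mm behind the grasp point. The pads swing forward as they close: fully open they stand 13 mm farther back than shut.
Start: joints at [-1.259, 0.091, 1.231, -0, 1.82, -0.057], TCP at [216.298, -559.671, 231.275] pointing down, gripper open.
Joint ranges: [-2.87, 2.87], [-0.86, 2.18], [0.17, 2.46], [-1.51, 4.65], [0.06, 2.69], [-2.65, 2.65]. Speed limits (rad/s): [2.57, 2.57, 3.01, 3.14, 3.14, 3.14].

### API

Orientations are given as [roll, pitch, yaw] about the fixed x, y, z axes, in that order (R = Rz(yaw) Ry(pitch) Rx(roll)).
In Python, from rig import robot, get_image, camera_model gives the robot as it stands. The module is installed in compiled form; this text tells all that it offers.
- The arm moves only by the shell command python3 -m jog 'ROWS' [FORCE]. ROWS is JSON, a list of rows, each a list of 7 numbers: the turn, a rotation vector about the world's x, y, z scaled (see below), then the shift along the world's x, y, z scaled (see below), then the closure in counts, from 0 (fully open) to 255 (shut). In form: [[wx, wy, wz, tx, ty, tz, hand], ...]. A call has 1 to 20 rows; each row is the pose to reach, as a shift and turn from the pose commanded when the call began; what a row does not reach only later rows make up. The controller multiplies each number of a shift by 100 cm and each number of a turn by pi/4 rad. A row lasts 1/12 s, in which the tool goes at most 41.7 mm and 7.16 degrees, less where a joint would pass 70% of its speed; a pose out of reach is approached as far as the arm can. A call with a number of a shift or a turn outside -1 to 1 is refused whole. A call with a gripper value outside its range is refused whole. The fingers move at their own pace and stop on an object; FORCE is the grip in N (left out, the last holds). Time passes only in rows, so rows that repeat a pose let the fingers close. It gives the time, the measured TCP pose, the force, the opening and the grip force at its end, in the units of the state.
- robot.get_state(): the state, without advancing time (a new reading comes with each control period).
- get_image(name): name is "scene" or "side" or "wrist"; returns the picture (384x512x3 uint8, red, green, blue); there is no depth.
- camera_model(name): a dict with "fovy" (degrees; the focal length in pixels is half the picture's height over the tangent of half this angle, whatever the lens; pixels are square), "cx", "cy" (the principal point, pixels), "extrinsics" (4x4, takes a point from world to camera coordinates); the wrist camera has in their place "mount" (4x4, takes a point from camera to tool coordinates, whose origin is the TCP and whose axes are the flange's). Camera axes: x right, y down, z forward; pixel columns grow to the right and rows downward; lengths in mm; the calibration is good to about 2 mm. The wrist camera is an equidistant fisheye: a pixel r from the principal point sees the ray r / f radians off the axis. A picture is of the moment at which its call begins: read the wrist's pose just before it. camera_model takes no time and is no camera call.
- robot.finish_job(): hands the job in; it is judged then, once.
The state is a dict: "time_s": time; "joint_pos": joint angles; "qd": joint speeds; "effort": joint torques, N m; "eef_pos": TCP position; "orientation": TCP orientation; "force": force on the tool from outside, world axes, zero at the start; "ft_torque": the same for the moment, N m; "grip_width": finger opening in mm; "grip_force": force on a finger pad.
Only numpy, scipy, OpenCV 4.12 (cv2) and the standard library are available. Lean on these libraries where they do the work, as an engineer would, in place of code of your own. Each camera call takes 0.05 s, during which the arm holds its last target. There are 200 camera calls.

### The job

Lift the round-headed plaster cast out of the drying rack and hold it up in the air for the inspection camera: ribbed relief side to the lens, round head up, the middle of the cast on the lens axis about 16 cm from the glass, and the cast square to the camera, which looks downwards at a slant, so the cast has to lean back to match. Finish while still holding it there, still and carried by the gripper alone; do not bump the camera or its stand, and leave the two other casts in the rack and the things lying about where they are.

Things in the scene. Friction and masses are not known exactly. Their poses are not given: they have to be found in the camera images.
- arch_center (a point): Centre of the loose round-headed plaster cast: upright plate 80 mm wide (y), 130 mm high (z), 16 mm thick (x), its top 40 mm a half disc. Point is 65 mm above its lower edge. +x is the normal of the relief side: a ribbed pod standing out 5 mm, 45 to 90 mm above the lower edge; faces plain above that. 0.2 kg. Stands in one of the rack's slots, relief towards the rack's +x.
- square_center (a point): Centre of the square-headed plaster cast, 80 mm wide (y), 130 mm high, 16 mm thick (x), relief on +x; the point is 65 mm above its lower edge. Stands in another slot; stays there.
- wide_center (a point): Centre of the low wide plaster cast, 110 mm wide (y), 100 mm high, 16 mm thick (x), relief on +x; the point is 50 mm above its lower edge. Stands in another slot; stays there.
- rack: Fixed wooden drying rack. Origin: centre of its underside, z up. Board 240 (x) by 130 (y) by 12 mm; on it two notched rails along x, 58 mm over their outer faces, tops 54 mm above the table. Three slots at x = -70, 0, +70 mm, each 20 mm wide in x, hold one upright cast each, standing on the board; lift casts straight up.
- lens (a point): Centre of the front glass of the inspection camera (aluminium body, black lens, 76 mm ring light), 250 mm above the table. x: the way it looks, 0.35 rad (20 degrees) below level; y level; z: the image's up. The cast's centre belongs 160 mm along +x from here, the cast's x opposite to this x and its z along this z.
- stand: Fixed bench stand of the camera. Origin at the underside of its base, z up; +x is the level heading in which the camera looks. Base plate x -60 to +110 mm, 130 mm wide, 16 mm thick; post 20 mm thick, 318 mm high, at x = -35 mm; the lens glass is at x = +120 mm, 250 mm high.
- brush: Loose flat brush lying on the table, about 0.2 m long; stays where it is.
- spatula: Loose plaster spatula lying on the table, about 0.25 m long; stays where it is.
- bowl: Loose dark rubber mixing bowl, 120 mm across, 65 mm high; stays where it is.
- stone: Loose lump of grey stone, 85 by 60 by 46 mm; stays where it is.
- offcut: Loose timber offcut, 110 by 45 by 22 mm; stays where it is.
There are look-alikes about, which are no part of the job. What is shaped like the part that bears arch_center but yellow is not meant.

How it is judged:
By the outcome, as a careful person would: the job done as asked, in the order asked, and still so for the second after the job is handed in, while the arm keeps its last pose, push and grip.
It also fails if it takes over 45 s, if anything falls off the work surface, if the arm or the gripper's body presses on something with over 40 N, if the wrist force passes 120 N, or if a joint passes its speed limit or range.

## Working session

There is one attempt and no reset: what is moved stays moved. The work goes in short steps, Python scripts to look and compute and a shell command to move; the robot and the scene stay as the last step left them, time stands still between calls to the robot, and variables do not carry over. Pictures are saved under pics/ and viewed, at most 10 in all, crops included, and the job is handed in when it is done.

```bash
mkdir -p pics; python3 - <<'E'
from rig import robot,get_image,camera_model
import cv2,numpy as np
for n in("scene","side","wrist"):
    im=get_image(n)[:,:,::-1];cv2.imwrite(f"pics/{n}0.png",im)
    print(n,{k:np.round(v,3).tolist() for k,v in camera_model(n).items()})
a=[cv2.imread(f"pics/{n}0.png") for n in("scene","side")]
print(robot.get_state())
E
```

```text
scene {'fovy': 55.201, 'cx': 256.719, 'cy': 194.031, 'extrinsics': [[-0.126, 0.992, -0.01, 74.49], [0.582, 0.066, -0.811, -167.973], [-0.804, -0.108, -0.585, 1631.103], [0.0, 0.0, 0.0, 1.0]]}
side {'fovy': 47.06, 'cx': 250.383, 'cy': 189.38, 'extrinsics': [[-0.729, -0.684, 0.024, 369.924], [-0.421, 0.42, -0.804, 344.685], [0.54, -0.596, -0.595, 1338.691], [0.0, 0.0, 0.0, 1.0]]}
wrist {'fovy': 65.706, 'cx': 252.15, 'cy': 191.412, 'mount': [[-0.001, -0.951, -0.31, 78.765], [1.0, -0.001, -0.001, -1.315], [0.001, -0.31, 0.951, -143.177], [0.0, 0.0, 0.0, 1.0]]}
{'time_s': 0.15, 'joint_pos': array([-1.25870370e+00,  9.17119830e-02,  1.23160763e+00, -2.40529820e-05,
        1.81980456e+00, -5.67140423e-02]), 'qd': array([-0.00070741, -0.00122198, -0.00565776,  0.00151646, -0.00165282,
        0.00152645]), 'effort': array([-6.44422762e-04, -4.59372783e+01, -4.18526173e+01, -1.51470240e-04,
        9.55614494e-03,  1.25739129e-05]), 'eef_pos': array([ 216.21917525, -559.45861974,  230.39593588]), 'orientation': array([-3.14006228e+00, -6.35293070e-05,  3.68800709e-01]), 'force': array([ 0.58748461,  0.67680777, -0.14581377]), 'ft_torque': array([-0.01230573, -0.01113867,  0.00132571]), 'grip_force': 0.0, 'grip_width': 85.70103796072966}
```

View pics/scene0.png

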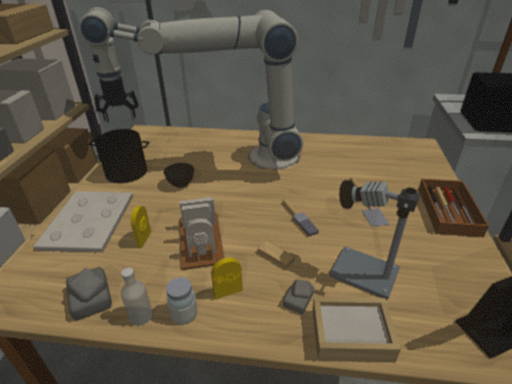

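View pics/side0.png

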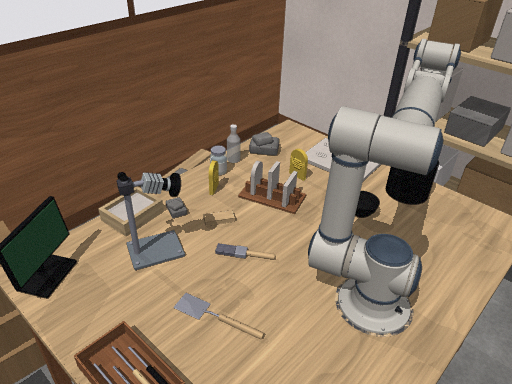

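Scene: the rack holds three grey casts at about (200,225). Yellow arch look-alikes stand at (140,227) and (227,277). The camera stand is at (370,265), with its lens at (347,194) facing image-left (-y). In the side view the rack is at (272,190) and the lens at (176,186). Next I'll enlarge the rack in both views.

```bash
cat > h.py <<'E'
import numpy as np,cv2
from rig import robot,get_image,camera_model
from scipy.spatial.transform import Rotation as Ro
def ray(n,u,v):
    m=camera_model(n);f=192/np.tan(np.radians(m["fovy"])/2);E=np.array(m["extrinsics"])
    d=E[:3,:3].T@np.array([(u-m["cx"])/f,(v-m["cy"])/f,1]);return -E[:3,:3].T@E[:3,3],d/np.linalg.norm(d)
def plane(n,u,v,z):
    o,d=ray(n,u,v);return o+d*(z-o[2])/d[2]
def tri(a,b):
    o,d=ray("scene",*a);p,e=ray("side",*b)
    s=np.linalg.lstsq(np.c_[d,-e],p-o,rcond=None)[0];A=o+d*s[0];B=p+e*s[1];return (A+B)/2,np.linalg.norm(A-B)
def proj(n,P):
    m=camera_model(n);f=192/np.tan(np.radians(m["fovy"])/2);E=np.array(m["extrinsics"]);c=E[:3,:3]@P+E[:3,3];return [m["cx"]+f*c[0]/c[2],m["cy"]+f*c[1]/c[2]]
E
python3 - <<'E'
import cv2,numpy as np
a=cv2.imread("pics/scene0.png")[185:275,165:255];b=cv2.imread("pics/side0.png")[150:220,230:320]
c=cv2.imread("pics/scene0.png")[170:300,320:420];d=cv2.imread("pics/side0.png")[165:275,110:200]
r=lambda i,w,h:cv2.resize(i,(w,h),interpolation=cv2.INTER_CUBIC)
cv2.imwrite("pics/crop1.png",np.vstack([np.hstack([r(a,400,300)if 0 else r(a,300,300),r(b,450,350)[:300]]),np.hstack([r(c,230,299),r(d,245,299),np.zeros((299,275,3),np.uint8)])]))
E
```

```text
(no output)
```

View pics/crop1.png

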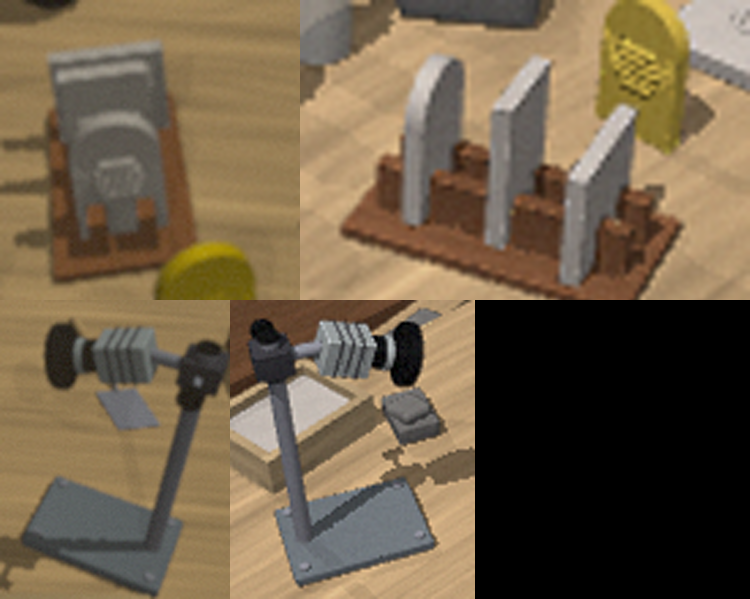

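The upper crops show the cast candidates. The grey arch with the ribbed pod, nearest the scene camera (scene about (200,219), side about (257,163)), is the one meant because it is grey, round-headed and loose in the rack's +x end slot. The square and wide grey casts have the wrong heads, and the two arches at (140,227) and (227,277) are yellow. Next I'll measure the rack, the arch and the stand.

```bash
python3 - <<'E'
from h import *
np.set_printoptions(precision=1,suppress=True)
print("rack sc",plane("scene",180.6,269,8),plane("scene",224,264.5,8))
print("rack sd",*[plane("side",*p,12) for p in((238.4,196),(297.6,209),(306.6,195))])
print("base sc",*[plane("scene",*p,16) for p in((346,248),(329.6,273.5),(388.3,296),(399.6,266))])
print("base sd",*[plane("side",*p,16) for p in((126.5,242.6),(174.3,231.5),(186,254.5),(135.7,268))])
print("lens",tri((346,194.3),(176,185)), "archtop",tri((199.5,217.5),(256.5,161.5)))
# front face arch side edges at z~ board+90
print(plane("scene",187,228,102),plane("scene",213,228,102))
E
```

```text
rack sc [ 704.  -211.9    8. ] [671.5 -88.1   8. ]
rack sd [650.7 -83.1  12. ] [ 434.7 -184.1   12. ] [ 464.1 -278.9   12. ]
base sc [567.  275.6  16. ] [677.7 221.9  16. ] [739.6 375.5  16. ] [624.7 425.6  16. ]
base sd [733.4 376.4  16. ] [662.4 227.   16. ] [546.1 271.6  16. ] [613.7 423.   16. ]
lens (array([610.6, 240.7, 250.7]), np.float64(3.5955621904898596)) archtop (array([ 629.7, -159.1,  148.4]), np.float64(0.4418685022236489))
[ 627.  -202.8  102. ] [ 618.1 -126.1  102. ]
```

```bash
python3 -m jog '[[0,0,1,0.2,0.2,0.06,130],[0,0,1,0.2,0.2,0.06,130],[0,0,1,0.2,0.2,0.06,130],[0,0,1,0.2,0.2,0.06,130],[0,0,1,0.2,0.2,0.06,130],[0,0,1,0.2,0.2,0.06,130],[0,0,1,0.2,0.2,0.06,130],[0,0,1,0.2,0.2,0.06,130]]' && python3 -m jog '[[0,0,0.97,0.216,0.198,-0.02,130],[0,0,0.97,0.216,0.198,-0.02,130],[0,0,0.97,0.216,0.198,-0.02,130],[0,0,0.97,0.216,0.198,-0.02,130],[0,0,0.97,0.216,0.198,-0.02,130],[0,0,0.97,0.216,0.198,-0.02,130],[0,0,0.97,0.216,0.198,-0.02,130],[0,0,0.97,0.216,0.198,-0.02,130],[0,0,0.97,0.216,0.198,-0.02,130],[0,0,0.97,0.216,0.198,-0.02,130]]'
python3 - <<'E'
from h import *
s=robot.get_state();print(s["eef_pos"],s["orientation"],s["grip_width"],s["joint_pos"],abs(s["qd"]).max())
cv2.imwrite("pics/w1.png",get_image("wrist")[:,:,::-1])
E
```

```text
time_s: 0.82
eef_pos: [420.6, -355.0, 293.2]
orientation: [3.138, -0.002, 1.164]
force: [-0.5, -1.8, 1.7]
grip_width: 41.8
grip_force: 0.0
time_s: 1.65
eef_pos: [632.2, -162.0, 270.5]
orientation: [-3.14, -0.0, 1.916]
force: [-0.1, -0.1, 0.1]
grip_width: 42.1
grip_force: 0.0
[ 632.15058831 -161.96059077  270.51153208] [-3.14011906e+00 -3.79893659e-04  1.91583389e+00] 42.11498057784233 [-3.02629755e-01  2.52387070e-01  9.81422161e-01 -6.21333198e-04
  1.90918774e+00 -6.47873453e-01] 0.030697103501097153
```

View pics/w1.png

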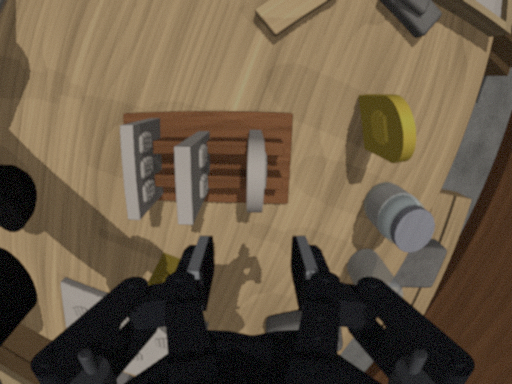

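The wrist view shows the arch edge-on at (257,131)–(257,211), the square cast in the middle at (193,178), and the wide one at (142,170). The board corners are (124,112), (293,112) and (289,204), and the plates run nearly vertical in the image.

```bash
cat >> h.py <<'E'
def wray(u,v,s):
    m=camera_model("wrist");f=192/np.tan(np.radians(m["fovy"])/2);M=np.array(m["mount"])
    d=np.array([u-m["cx"],v-m["cy"]]);r=np.hypot(*d)
    c=np.r_[d/max(r,1e-9)*np.sin(r/f),np.cos(r/f)]
    R=Ro.from_euler("xyz",s["orientation"]).as_matrix()
    return s["eef_pos"]+R@M[:3,3],R@M[:3,:3]@c
def wplane(u,v,z,s):
    o,d=wray(u,v,s);return o+d*(z-o[2])/d[2]
E
python3 - <<'E'
from h import *
np.set_printoptions(precision=1,suppress=True)
s=robot.get_state()
for n,u,v,z in(("mid",257,171,142),("mid-",248,171,142),("mid+",266,171,142),("e1",257,131,107),("e2",257,211,107),("c1",124,112,12),("c2",293,112,12),("c3",289,204,12),("sqtop",178,146,142),("sqtop2",185,221,142)):print(n,wplane(u,v,z,s))
c=[wplane(*p,12,s) for p in((124,112),(293,112),(289,204))]
d=c[1]-c[0];print(np.arctan2(d[1],d[0]),np.linalg.norm(d));d=c[2]-c[1];print(np.arctan2(d[1],d[0])+np.pi/2,np.linalg.norm(d))
E
```

```text
mid [ 631.  -149.8  142. ]
mid- [ 623.  -152.6  142. ]
mid+ [ 639.  -146.9  142. ]
e1 [ 619.9 -117.6  107. ]
e2 [ 650.1 -200.9  107. ]
c1 [ 435.8 -159.7   12. ]
c2 [661.6 -85.9  12. ]
c3 [ 704.5 -210.4   12. ]
sqtop [ 552.4 -151.5  142. ]
sqtop2 [ 579.8 -223.2  142. ]
0.3160963711019256 237.60723323902835
0.33149055359961466 131.73034434881592
```

```bash
python3 -m jog '[[0,0,-0.01,0.0035,0.001,-0.04,130],[0,0,-0.01,0.0035,0.001,-0.08,130],[0,0,-0.01,0.0035,0.001,-0.11,130],[0,0,-0.01,0.0035,0.001,-0.14,130],[0,0,-0.01,0.0035,0.001,-0.165,130],[0,0,-0.01,0.0035,0.001,-0.165,130],[0,0,-0.01,0.0035,0.001,-0.165,130]]'
python3 -m jog '[[0,0,0,0,0,0,255],[0,0,0,0,0,0,255],[0,0,0,0,0,0,255],[0,0,0,0,0,0,255],[0,0,0,0,0,0,255],[0,0,0,0,0,0,255],[0,0,0,0,0,0,255],[0,0,0,0,0,0,255]]' 60
```

```text
time_s: 2.28
eef_pos: [634.3, -161.9, 105.6]
orientation: [-3.139, -0.001, 1.906]
force: [0.5, -0.4, 0.7]
grip_width: 41.9
grip_force: 0.0
time_s: 2.95
eef_pos: [637.0, -161.5, 110.1]
orientation: [3.138, 0.004, 1.908]
force: [-1.5, -0.6, 6.4]
grip_width: 15.1
grip_force: 59.7
```

```bash
python3 -m jog '[[0,0,0,0,0,0.01,255],[0,0,0,0,0,0.03,255],[0,0,0,0,0,0.05,255],[0,0,0,0,0,0.08,255],[0,0,0,0,0,0.11,255],[0,0,0,0,0,0.14,255],[0,0,0,0,0,0.16,255],[0,0,0,0,0,0.16,255],[0,0,0,0,0,0.16,255]]'
python3 - <<'E'
from h import *
s=robot.get_state();print(s["eef_pos"],s["orientation"],s["joint_pos"])
ims=[get_image(n)[:,:,::-1].copy() for n in("scene","side","wrist")]
for n,i in zip("abc",ims):cv2.imwrite(f"pics/l_{n}.png",i)
r=lambda i,w,h:cv2.resize(i,(w,h),interpolation=cv2.INTER_CUBIC)
cv2.imwrite("pics/l.png",np.hstack([r(ims[0][125:275,150:250],400,600),np.vstack([r(ims[1][90:220,230:330],400,300),r(ims[2],400,300)])]))
E
```

```text
time_s: 3.7
eef_pos: [636.3, -160.7, 268.0]
orientation: [3.139, 0.002, 1.908]
force: [0.4, -0.3, -2.9]
grip_width: 15.2
grip_force: 58.8
[ 636.32573404 -160.65963387  267.9770835 ] [3.13878624e+00 1.86862632e-03 1.90841009e+00] [-2.99227391e-01  2.57236907e-01  9.80292159e-01  1.76022245e-04
  1.90069609e+00 -6.36786475e-01]
```

View pics/l.png

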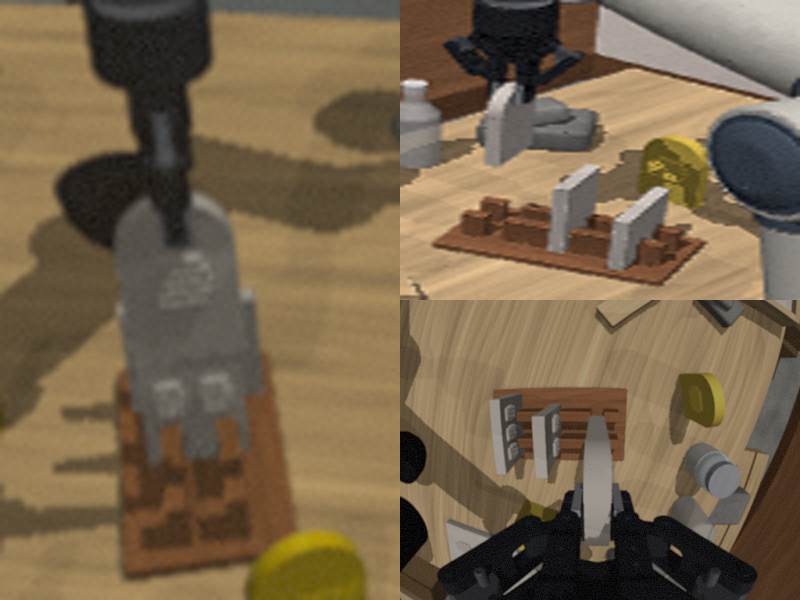

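The arch is held upright, clear of the rack, and the other two casts still stand in their slots. Next I'll carry it towards the camera with most of the yaw.

```bash
python3 -m jog '[[0,0,0.1,-0.005,0.01,0.02,255],[0,0,0.2,-0.01,0.025,0.03,255],[0,0,0.3,-0.02,0.045,0.03,255],[0,0,0.4,-0.03,0.07,0.03,255],[0,0,0.5,-0.04,0.095,0.03,255],[0,0,0.6,-0.05,0.12,0.03,255],[0,0,0.7,-0.06,0.14,0.03,255],[0,0,0.8,-0.07,0.16,0.03,255],[0,0,0.9,-0.08,0.175,0.03,255],[0,0,1,-0.08,0.18,0.03,255],[0,0,1,-0.08,0.18,0.03,255],[0,0,1,-0.08,0.18,0.03,255]]'
python3 - <<'E'
from h import *
np.set_printoptions(precision=3,suppress=True)
s=robot.get_state()
a=np.radians(66.95);h=-np.array([np.cos(a),np.sin(a),0]);k=np.array([0,0,1.])
lx=np.cos(.35)*h-np.sin(.35)*k;lz=np.sin(.35)*h+np.cos(.35)*k
C=np.array([610,238.5,250])+160*lx
Rc=np.c_[-lx,np.cross(lz,-lx),lz]
Rt=np.c_[Rc[:,1],Rc[:,0],-Rc[:,2]]   # tool x=cast y, tool y=cast x, tool z=-cast z
R=Ro.from_euler("xyz",s["orientation"]).as_matrix()
print("C",C,"TCP",C+33*lz)
print("turn",Ro.from_matrix(Rt@R.T).as_rotvec()/(np.pi/4),"shift",(C+33*lz-s["eef_pos"])/1000,s["joint_pos"])
cv2.imwrite("pics/w2.png",get_image("wrist")[:,:,::-1])
E
```

```text
time_s: 4.85
eef_pos: [555.4, 19.5, 294.5]
orientation: [-3.14, -0.002, 2.692]
force: [0.4, -0.2, -2.1]
grip_width: 14.9
grip_force: 58.9
C [551.153 100.2   195.136] TCP [546.722  89.788 226.136]
turn [ 0.406 -0.188  0.059] shift [-0.009  0.07  -0.068] [-0.026 -0.003  1.215 -0.     1.932 -1.147]
```

View pics/w2.png

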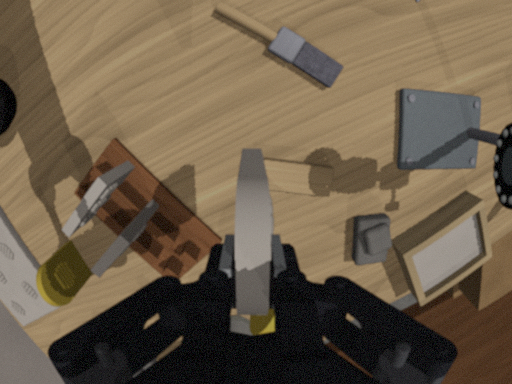

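The wrist view shows the held cast, and the stand's base with corners at (400,90), (398,169), (480,95) and (479,168), with the ring light at about (506,166). I'll use it to refine the heading.

```bash
python3 - <<'E'
from h import *
np.set_printoptions(precision=1,suppress=True)
s=robot.get_state()
c=[wplane(*p,16,s)[:2] for p in((400,90),(398,169),(480,167.5),(480,95.5))]
print(*c)
for i,j in((2,1),(3,0)):
    d=c[j]-c[i];print(np.degrees(np.arctan2(*-d[::-1])),np.linalg.norm(d))
for i,j in((0,1),(3,2)):
    d=c[j]-c[i];print(90+np.degrees(np.arctan2(d[1],d[0])),np.linalg.norm(d))
m=sum(c)/4;a=np.radians(66.95);print(m,m-95*np.array([np.cos(a),np.sin(a)]))
E
```

```text
[558.2 266.3] [673.  219.1] [745.3 387.6] [620.7 425.2]
66.76837423360783 183.370308686704
68.53310762794422 170.72155545279645
67.63779643811225 124.09592531875735
73.21431255471092 130.16195510475455
[649.3 324.5] [612.1 237.1]
```

```bash
python3 -m jog '[[0.1,-0.05,0.02,0,0.01,0,255],[0.2,-0.1,0.035,-0.002,0.02,-0.01,255],[0.3,-0.14,0.05,-0.004,0.035,-0.025,255],[0.406,-0.19,0.067,-0.006,0.05,-0.045,255],[0.406,-0.19,0.067,-0.007,0.063,-0.06,255],[0.406,-0.19,0.067,-0.007,0.07,-0.068,255],[0.406,-0.19,0.067,-0.007,0.07,-0.068,255],[0.406,-0.19,0.067,-0.007,0.07,-0.068,255],[0.406,-0.19,0.067,-0.007,0.07,-0.068,255]]'
python3 - <<'E'
from h import *
s=robot.get_state()
np.set_printoptions(precision=3,suppress=True)
R=Ro.from_euler("xyz",s["orientation"]).as_matrix();print(s["eef_pos"],"cast x",R[:,1],"cast z",-R[:,2],s["joint_pos"])
ims=[get_image(n)[:,:,::-1].copy() for n in("scene","side","wrist")]
for n,i in zip("abc",ims):cv2.imwrite(f"pics/f_{n}.png",i)
r=lambda i,w,h:cv2.resize(i,(w,h),interpolation=cv2.INTER_CUBIC)
cv2.imwrite("pics/f.png",np.hstack([np.vstack([r(ims[0][100:250,250:450],400,300),r(ims[2],400,300)]),r(ims[1][90:240,130:230],400,600)]))
for k,o in(("C",(0,0,33)),("top",(0,0,-32)),("bot",(0,0,98)),("bl",(40,0,98)),("br",(-40,0,98)),("L",(0,193,33))):
    P=s["eef_pos"]+R@np.array(o,float);print(k,P,proj("scene",P),proj("side",P))
E
```

```text
time_s: 5.65
eef_pos: [549.5, 89.0, 229.7]
orientation: [2.79, 0.008, 2.745]
force: [-0.4, -0.6, -1.2]
grip_width: 15.1
grip_force: 59.6
[549.537  89.01  229.741] cast x [0.36  0.867 0.345] cast z [-0.14  -0.315  0.939] [-0.104 -0.176  1.53   0.336  1.669 -1.227]
C [554.142  99.414 198.765] [np.float64(291.826547123574), np.float64(193.95864510948863)] [np.float64(221.04770437120052), np.float64(187.36674935898264)]
top [545.072  78.921 259.779] [np.float64(285.67415864460946), np.float64(174.00737871563777)] [np.float64(227.25886255683776), np.float64(170.74576057749928)]
bot [563.211 119.907 137.75 ] [np.float64(297.68165617769546), np.float64(212.94587923867766)] [np.float64(215.07817744266654), np.float64(203.34113564000856)]
bl [526.31  135.34  137.449] [np.float64(303.23279318658837), np.float64(205.79953455680675)] [np.float64(219.3055643929628), np.float64(210.34246575367257)]
br [600.113 104.474 138.052] [np.float64(291.8346864139521), np.float64(220.4730689313927)] [np.float64(211.01193139556912), np.float64(196.60668449232844)]
L [623.581 266.75  265.291] [np.float64(356.80031253815827), np.float64(192.96154875482924)] [np.float64(165.77987963495832), np.float64(183.2044811801565)]
```

View pics/f.png

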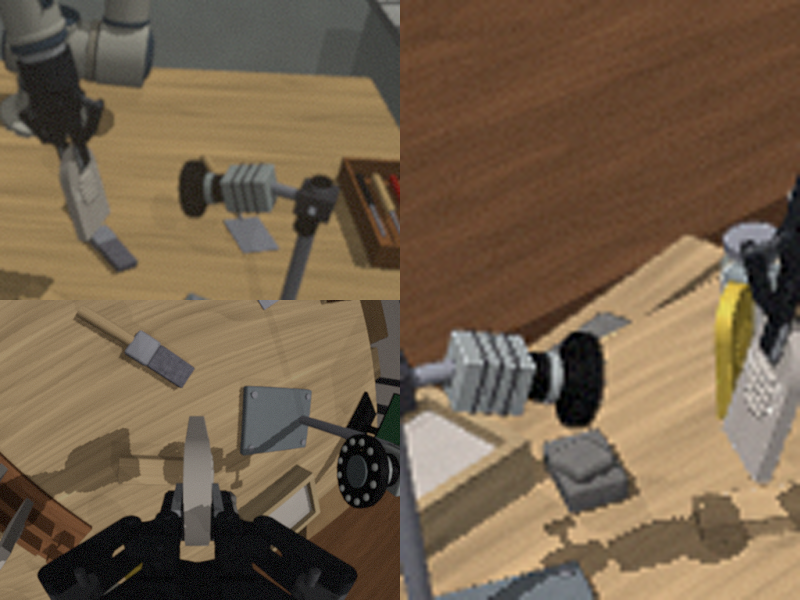

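The cast is in front of the lens, relief towards it and leaning back. I'll overlay the predicted outline and the lens axis on fresh enlarged views.

```bash
python3 - <<'E'
from h import *
ims={n:get_image(n)[:,:,::-1].copy() for n in("scene","side")}
s=robot.get_state();print(s["eef_pos"],s["orientation"],s["time_s"])
R=Ro.from_euler("xyz",s["orientation"]).as_matrix()
out=[]
for n,(x,y) in(("scene",(260,150)),("side",(165,150))):
    w,hh=(100,80) if n=="scene" else (75,80)
    k=600//hh
    im=cv2.resize(ims[n][y:y+hh,x:x+w],None,fx=4.5,fy=7,interpolation=cv2.INTER_CUBIC) if 0 else cv2.resize(ims[n][y:y+hh,x:x+w],None,fx=4.5,fy=4.5,interpolation=cv2.INTER_CUBIC)
    q=lambda o:tuple(int(round(t*4.5)) for t in np.array(proj(n,s["eef_pos"]+R@np.array(o,float)))-(x,y)+.5)
    for t in(8,-8):
        a=np.linspace(0,np.pi,12)
        pts=[(40,t,98)]+[(40*np.cos(b),t,8-40*np.sin(b)) for b in a]+[(-40,t,98)]
        cv2.polylines(im,[np.array([q(p) for p in pts])],True,(0,0,255) if t>0 else (255,0,0),1)
    L=np.array([610.5,238.3,250])
    a=np.radians(67.3);lx=np.r_[-np.cos(a)*np.cos(.35),-np.sin(a)*np.cos(.35),-np.sin(.35)]
    pl=[tuple(int(round(t*4.5)) for t in np.array(proj(n,L+d*lx))-(x,y)+.5) for d in(0,160)]
    cv2.line(im,*pl,(0,255,0),1)
    out.append(im)
cv2.imwrite("pics/ov.png",np.hstack(out));print(np.hstack(out).shape)
E
```

```text
[549.21965928  89.14526468 229.15904921] [2.78944519 0.00685191 2.7455585 ] 5.9
(360, 788, 3)
```

View pics/ov.png

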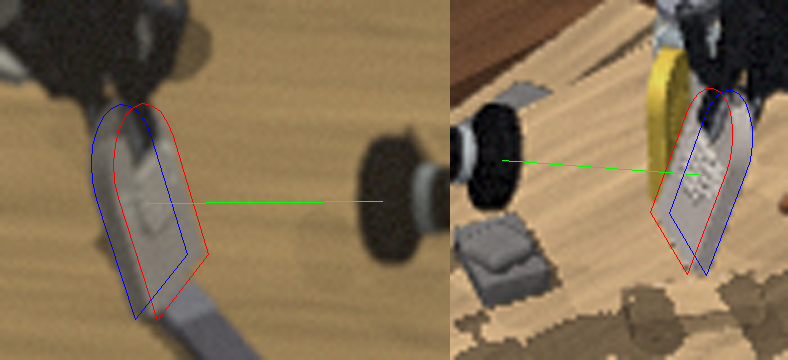

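```bash
python3 - <<'E'
from h import *
np.set_printoptions(precision=1,suppress=True)
p,e=tri((348,194.2),(174.6,184.9));print(p,e)
s=robot.get_state();R=Ro.from_euler("xyz",s["orientation"]).as_matrix();C=s["eef_pos"]+R@[0,0,33]
a=np.radians(67.3);lx=np.r_[-np.cos(a)*np.cos(.35),-np.sin(a)*np.cos(.35),-np.sin(.35)]
for L in(p,np.array([610.5,240.,250])):
    d=C-L;t=d@lx;print(t,"off axis",d-t*lx,"move",L+160*lx-C)
c=R[:,1];print("square err deg",np.degrees(np.arccos(-c@lx)),s["eef_pos"])
E
```

```text
[612.  245.2 252.6] 4.159082591397308
165.97702712080826 off axis [ 2.  -1.8  2.5] move [ 0.2  7.  -0.4]
160.0216680260845 off axis [ 1.3 -1.8  3.1] move [-1.3  1.8 -3. ]
square err deg 0.18895759602684908 [549.2  89.1 229.2]
```

```bash
python3 -m jog '[[0,0,0,-0.001,0.003,-0.002,255],[0,0,0,-0.001,0.003,-0.002,255],[0,0,0,-0.001,0.003,-0.002,255],[0,0,0,-0.001,0.003,-0.002,255],[0,0,0,-0.001,0.003,-0.002,255],[0,0,0,-0.001,0.003,-0.002,255],[0,0,0,-0.001,0.003,-0.002,255],[0,0,0,-0.001,0.003,-0.002,255],[0,0,0,-0.001,0.003,-0.002,255],[0,0,0,-0.001,0.003,-0.002,255]]' && python3 -c "
from rig import robot
print(abs(robot.get_state()['qd']).max());print(robot.finish_job())"
```

```text
time_s: 6.73
eef_pos: [547.8, 92.3, 226.3]
orientation: [2.79, 0.006, 2.746]
force: [-0.2, -0.4, -1.7]
grip_width: 15.3
grip_force: 59.6
0.0017290341351139842
the job is handed in; nothing more can be done
None
```

The grey round-headed cast is held still in front of the inspection camera, relief to the lens and head up, about 16 cm from the glass and within a few millimetres of the axis by my measurements; I handed the job in at 6.7 s and saw no contact with the camera or the other things, but no verdict was returned.

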